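# Open the combination lock box that keeps the matches

## Task

Open the steel lock box in which the matches are kept. Its dial reads like a clock face: turn it right (clockwise) to 4 o'clock, back left to 9 o'clock, stopping on each without going past it, then slowly right again until you feel it come up against a stop, somewhere between 12 and 2 o'clock; stop there, for a dial that is forced on locks itself again. Then lift the lid by its bar handle until it stands well open on its own, and leave the cups and other things around the box where they are.

Things in the scene. Friction and masses are not known exactly. Their poses are not given: they have to be found in the camera images.
- box: Grey steel lock box, 200 (its x) x 250 (its y) x 95 mm high without the lid, screwed to the worktop. Origin: centre of the underside, z up. Its front, with the lid's handle, faces its own -x; the hinges are along the back edge at +x. The shut lid's flat top is at z = 101 mm. Matches and tea lights lie inside.
- lid (a joint): Hinge angle of the grey steel lid (207 x 257 mm, about 0.5 kg with its lock), rad: 0 shut, grows as the front edge rises, 1.75 at most. The hinge is stiff: the lid stays at whatever angle it is left. Raising it takes 7 to 12 N upward at the handle. A steel bolt holds it shut until the lock is open.
- lid_hinge (a point): Middle of the lid's hinge axis, on the box's back edge, 100 mm behind the box's centre and 95 mm above its underside; the axis runs along the box's y.
- handle (a point): Middle of the lid's handle: a straight round bar, 10 mm thick, 78 mm long along the box's y, on two legs near the lid's front edge, 31 mm clear of the lid. Lid shut: 137 mm above the box's underside, 186 mm in front of the hinge axis; at lid angle q: 186 cos q - 42 sin q mm in front of the axis, 186 sin q + 42 cos q mm above it.
- dial_axis (a point): Point on the dial's vertical axis at the top of its round scale plate (112 mm wide), 104 mm above the box's underside, at box x = +3 mm, y = 0. The scale is a clock face: long black lines at the hours, shorter ones at the half hours. 12 o'clock (double line) points to the box's +x, away from its front, 3 to its -y, 6 to the handle, 9 to its +y.
- dial (a joint): Angle of the dial (black disc, 82 mm wide, 11 mm high above the scale), rad, growing as it turns right (clockwise from above): 0 with its peg and white pointer line at 12 o'clock, 2.094 at 4 o'clock, -1.571 at 9 o'clock reached leftwards past 12. Starts between 11 and 1 o'clock. No full turns are needed. It turns with 4 to 7 N at the peg.
- dial_peg (a point): Middle of the gripping part of the dial's peg: a plain metal peg 12 mm thick standing 35 mm up from the disc, 30 mm from the dial's axis on the pointer's side. This point is 34 mm above the scale plate; the peg's top is 12 mm higher, the disc's top 23 mm lower. The peg may turn between the fingers. The fingers may load the dial with 40 N at most, both fingers' squeeze added up.
- dial_tip (a point): Point under the dial's pointer line, 34 mm from the dial's axis, at the height of the scale plate; it shows the hour to which the dial is set.
- mark_4 (a point): Point of the scale plate towards the 4 o'clock line, 34 mm from the dial's axis: dial_tip is here when the dial is set to 4. Going right to 4 drags a gated wheel inside into place; it must end within about 8 degrees of the line, and a wheel pushed past it does not come back with the dial.
- mark_9 (a point): Point of the scale plate towards the 9 o'clock line, 34 mm from the dial's axis: dial_tip is here when the dial is set to 9. Going left from 4 to 9 drags a second gated wheel into place, under the same rule: within about 8 degrees and not past it.
- mark_1 (a point): Point of the scale plate towards the 1 o'clock line, 34 mm from the axis. Turning right from 9, a sprung bolt drops into the gates (the dial goes slack for a moment), then the dial meets a stop, unknown beforehand, from 12 to just past 2 o'clock (joint 0.05 to 1.15): the lock is open. Pushed there with over 11 to 14 N at the peg the bolt jumps out again: shut, and the dial runs on.
- mug: White mug, 86 x 118 x 84 mm, standing to the right of the box. Bystander. Origin: centre of its underside.
- jug: Small white milk jug, 65 x 92 x 78 mm, right of the box, further back. Bystander. Origin: centre of its underside.
- timer: White and grey wind-up kitchen timer, 61 x 61 x 60 mm, behind the box. Bystander. Origin: centre of its underside.
- spice_jar: Glass spice jar with a cork, 43 x 43 x 90 mm, left of the box. Bystander. Origin: centre of its underside.
- spoon: Steel teaspoon, 130 x 26 x 11 mm, lying to the right of the box near the front. Bystander. Origin: centre of its underside.
- candle: Tea light in a metal cup, 38 x 38 x 15 mm, left of the box. Bystander. Origin: centre of its underside.

How it is judged:
On the way, in this order (a step that is already met when the one before it is completed fails the run):
1. the dial is turned right to 4 o'clock (horizontal distance between dial_tip and mark_4 below 0.006 m), for 0.1 s.
2. the dial is turned back left to 9 o'clock (horizontal distance between dial_tip and mark_9 below 0.006 m), for 0.1 s.
At the end, for the whole second after the job is handed in: The lid stands open by at least 50 degrees (0.87 rad) on its own, at rest and released (value of joint lid above 0.87 rad and velocity of joint lid between -0.05 and 0.05 rad/s); the robot touches nothing.
It fails at once if the dial is forced: the fingers load it with more than 40 N, squeeze included (contact force between the fingers and dial above 40 N).
It fails at once if a thing standing round the box is moved by more than 30 mm (distance of any of mug, jug, timer, spice_jar, spoon, candle from where it was at the start of the episode above 0.03 m).
It also fails if it takes over 72 s, if anything falls off the work surface, if the arm or the gripper's body presses on something with over 40 N, if the wrist force passes 120 N, or if a joint passes its speed limit or range.

## Robot

A 7-joint arm with a two-finger parallel gripper is mounted at the origin on a cart in front of the work surface, level with it; the furniture and walls round the work are solid. World frame = base frame: x ahead of the robot, y to its left, z up, the work surface at z = 0. Lengths are in m, angles in rad, forces in N, time in s.
With the tool pointing down it reaches from about 0.4 to 0.9 m from the base axis. Payload 5.5 kg.
Tool frame: the origin (TCP) lies at the very end of the fingers, on their centre line; the grasp point (between the pads) lies 19 mm behind it; z points along the fingers, y is the line along which they close (so a half turn about z gives the same grasp; the last joint's range is limited). The gripper opens to 92 mm and grips with 3 to 60 N. Pads are 19 mm wide; open, the fingers measure 130 mm over their backs; the gripper's body (75 mm by 190 mm) begins 47 mm behind the grasp point.
Start: joints at [1.543, 0.501, -0.427, 1.55, 0.221, 1.138, -0.21], TCP at [0.186, -0.623, 0.227] pointing down, gripper open.
Joint ranges: [-2.88, 2.88], [-0.31, 2.03], [-1.54, 1.56], [0.2, 2.42], [-1.41, 4.55], [0.19, 2.02], [-2.57, 2.57]. Speed limits (rad/s): [2.57, 2.57, 3.14, 3.14, 3.14, 3.14, 3.14].

## Interface

Orientations are given as a rotation vector (axis times angle).
In Python, from bench import * gives the robot as it stands.
- The arm moves only by the tool play_rows, never from a script. Its argument "series" is text: rows parted by semicolons, each of 7 numbers parted by spaces: the closure, from 0 (fully open) to 1 (shut), then the shift along the tool's x, y, z in cm, then the turn, a rotation vector about the tool's x, y, z in degrees. A call has 1 to 10 rows; each row shifts and turns the commanded pose from where the row before left it, along the tool's axes as they then stand; what a row does not reach is not made up. A row lasts 1/12 s, in which the tool goes at most 41.7 mm and 7.16 degrees, less where a joint would pass 70% of its speed; a pose out of reach is approached as far as the arm can. A call is refused whole if a number of a shift passes 4.17 or a number of a turn 7.16, either way. A call with a gripper value outside its range is refused whole. The fingers move at their own pace and stop on an object; "force" is the grip in N (left out, the last holds). Time passes only in rows, so rows that do not move let the fingers close. It gives the time, the measured TCP pose, the force, the opening and the grip force at its end, in the units of the state.
- sense(): the state, without advancing time (a new reading comes with each control period).
- camera(name): name is "scene" or "top" or "wrist"; returns a dict with "image" (420x560x3 uint8, blue, green, red), "fov_y" (degrees; the focal length in pixels is half the picture's height over the tangent of half this angle, whatever the lens; pixels are square), "cx", "cy" (the principal point, pixels), "R" (3x3) and "t" (3): a world point X has camera coordinates R X + t. Camera axes: x right, y down, z forward; pixel columns grow to the right and rows downward; lengths in m; the calibration is good to about 2 mm. A picture is of the moment at which its call begins. There is no depth.
- finish_job(): hands the job in; it is judged then, once.
The state is a dict: "time_s": time; "qpos": joint angles; "qvel": joint speeds; "joint_efforts": joint torques, N m; "eef_pos": TCP position; "tool_rot": TCP orientation; "force": force on the tool from outside, world axes, zero at the start; "ft_torque": the same for the moment, N m; "width": opening from 0.0 (shut) to 1.0 (fully open); "grip_force": force on a finger pad.
Only numpy, scipy, OpenCV 4.12 (cv2) and the standard library are available. Lean on these libraries where they do the work, as an engineer would, in place of code of your own. Each camera call takes 0.05 s, during which the arm holds its last target. There are 200 camera calls.

## Working session

There is one attempt and no reset: what is moved stays moved. The work goes in short steps, Python scripts to look and compute and a tool call to move; the robot and the scene stay as the last step left them, time stands still between calls to the robot, and variables do not carry over. Pictures are saved under pics/ and viewed, at most 10 in all, crops included, and the job is handed in when it is done.

Besides the shell and the picture viewer there is one more tool, called after "Emit:" in YAML: its name, and indented under it one key for each argument. play_rows: Moves the arm, as the interface text tells. Its arguments: {"type":"object","properties":{"series":{"type":"string"},"force":{"type":"number"}},"required":["series"]}

```bash
mkdir -p pics; ls
python3 - <<'E'
from bench import *
import cv2,numpy as np
s=sense(); print({k:np.round(v,3) for k,v in s.items()})
for n in ("scene","top"):
    c=camera(n); cv2.imwrite(f"pics/{n}0.png",c["image"]); print(n,c["fov_y"],c["cx"],c["cy"],np.round(c["R"],3).tolist(),np.round(c["t"],3))
E
```

```text
pics
{'time_s': np.float64(0.0), 'qpos': array([ 1.543,  0.502, -0.427,  1.551,  0.221,  1.138, -0.21 ]), 'qvel': array([-0.   ,  0.001, -0.   , -0.001, -0.   ,  0.002, -0.003]), 'joint_efforts': array([ 0.0000e+00, -5.6659e+01, -5.8170e+00, -2.7911e+01, -6.9000e-02,
        3.1000e-02,  0.0000e+00]), 'eef_pos': array([ 0.186, -0.622,  0.226]), 'tool_rot': array([-3.107, -0.455,  0.   ]), 'force': array([-0.01 , -1.161,  0.568]), 'ft_torque': array([-0.018,  0.001, -0.006]), 'grip_force': np.float64(0.0), 'width': np.float64(0.998)}
scene 57.003038049109875 273.38007700462055 209.28065829334471 [[-0.739, -0.673, 0.021], [-0.484, 0.509, -0.712], [0.469, -0.536, -0.702]] [0.556 0.264 0.861]
top 54.85627873088702 274.4665725859002 207.50664858519224 [[0.0, -1.0, 0.024], [-0.983, -0.005, -0.182], [0.182, -0.024, -0.983]] [0.176 0.608 1.2  ]
```

View pics/top0.png

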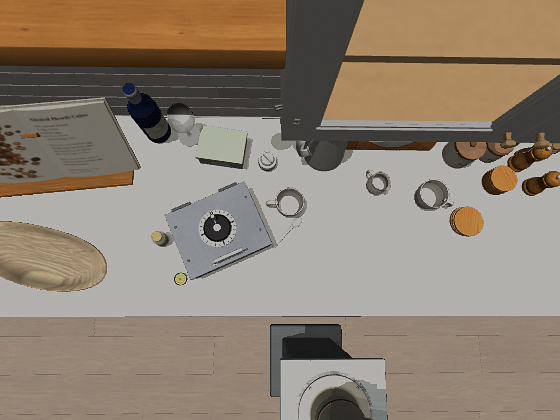

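View pics/scene0.png

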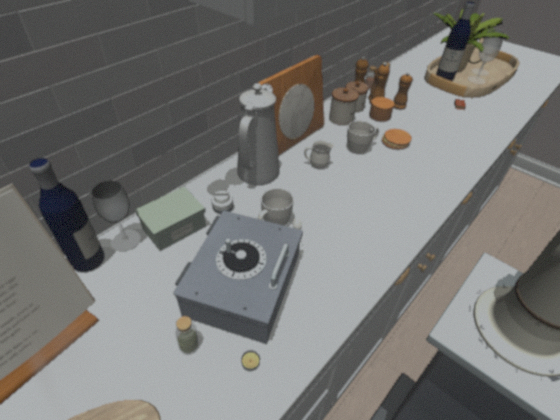

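The top view shows the box at about (165–275, 182–278), the dial at (217, 228) and the handle bar near (230, 256), on the side towards the robot. In the scene view the dial is at (241, 257), the handle at (279, 265), the jar at (186, 333) and the candle at (250, 360).

```bash
cat > h.py <<'E'
from bench import *
import cv2,numpy as np
from scipy.spatial.transform import Rotation as Ro
def ray(c,u,v):
    f=c["image"].shape[0]/2/np.tan(np.radians(c["fov_y"]/2)); R=np.array(c["R"])
    return -R.T@np.array(c["t"]), R.T@np.array([(u-c["cx"])/f,(v-c["cy"])/f,1])
def onz(c,u,v,z):
    o,d=ray(c,u,v); return o+d*(z-o[2])/d[2]
def proj(c,X):
    f=c["image"].shape[0]/2/np.tan(np.radians(c["fov_y"]/2)); p=np.array(c["R"])@X+np.array(c["t"]); return np.array([c["cx"]+f*p[0]/p[2],c["cy"]+f*p[1]/p[2]])
def big(m):
    cs=cv2.findContours(m,cv2.RETR_EXTERNAL,cv2.CHAIN_APPROX_NONE)[0]; return max(cs,key=cv2.contourArea)
E
python3 - <<'E'
from h import *
c=camera("top"); im=c["image"].astype(int)
print(im[200,190],im[228,205],im[300,250],im[270,200])
# bluish grey lid: b-r
m=((im[...,0]-im[...,2]>8)&(im.mean(2)>90)&(im.mean(2)<220)).astype(np.uint8)*255
roi=np.zeros_like(m); roi[165:300,150:290]=255; m&=roi
m=cv2.morphologyEx(m,cv2.MORPH_OPEN,np.ones((3,3)))
k=big(m); P=np.array([onz(c,u,v,.101)[:2] for u,v in k[:,0]],np.float32)
r=cv2.minAreaRect(P); print("lid",r)
# dark disc
d=((im.max(2)<70)).astype(np.uint8)*255; roi[:]=0; roi[195:265,185:250]=255; d&=roi
k=big(d); e=cv2.fitEllipse(cv2.convexHull(k)); print("disc",e, onz(c,*e[0],.115))
# white scale ring
w=((im.min(2)>190)).astype(np.uint8)*255&roi
k2=big(w); e2=cv2.fitEllipse(cv2.convexHull(k2)); print("ring",e2,onz(c,*e2[0],.104))
s=camera("scene")
a=cv2.resize(c["image"][170:290,150:300],None,fx=5,fy=5,interpolation=cv2.INTER_CUBIC)[:, :400*2]
b=cv2.resize(m[170:290,150:300],None,fx=2,fy=2)
cv2.imwrite("pics/z.png",a)
E
```

```text
[174 178 180] [42 41 43] [172 175 177] [148 143 139]
lid ((0.45047569274902344, 0.4108051657676697), (0.008648077957332134, 0.008954618126153946), 0.11322502046823502)
disc ((216.62672424316406, 228.60060119628906), (29.24240493774414, 29.847944259643555), 29.98228645324707) [0.53325364 0.34740858 0.115     ]Traceback (most recent call last):
  File "<stdin>", line 15, in <module>
cv2.error: OpenCV(4.12.0) /io/opencv/modules/imgproc/src/shapedescr.cpp:361: error: (-201:Incorrect size of input array) There should be at least 5 points to fit the ellipse in function 'fitEllipseNoDirect'
```

Run:
```python
from h import *
c=camera("top"); im=c["image"].astype(int)
a=cv2.resize(c["image"][170:290,150:300],None,fx=5,fy=5,interpolation=cv2.INTER_CUBIC)
cv2.imwrite("pics/z.png",a)
br=im[...,0]-im[...,2]
print(br[180:285:5,160:285:5])
m=((br>3)&(im.mean(2)>90)).astype(np.uint8)*255
roi=np.zeros_like(m); roi[165:300,150:290]=255; m&=roi
m=cv2.morphologyEx(cv2.morphologyEx(m,cv2.MORPH_OPEN,np.ones((3,3))),cv2.MORPH_CLOSE,np.ones((5,5)))
k=big(m); P=np.array([onz(c,u,v,.101)[:2] for u,v in k[:,0]],np.float32)
print(cv2.minAreaRect(P))
for p in cv2.boxPoints(cv2.minAreaRect(P)): print(p,proj(c,np.r_[p,.101]))
```

```text
[[ -6  -5  -4  -4  -5  -6  -6  -5  -5  -5  -5  -5  -5  -5  -5  -6  -5  -5
   -5  -5  -5  -5  -5  -5  -5]
 [ -5  -5  -4  -5  -5  -5  -6  -6  -6  -4  -5  -5  -5  -5   2   4   7   7
   -5  -5  -5  -5  -5  -5  -5]
 [ -6  -5  -5  -5  -5  -5  -5  -5  -4  -6  -5  -5   2   8   9  10   8   8
  -10  -4  -5  -5  -6  -6  -2]
 [ -5  -5  -5  -5  -5  -5  -5  -4  -6  -6  -1  10   8   8  10   8   9  10
    8 -10  -6  -6  -5  -5 -11]
 [ -5  -6  -6  -5  -4  -6  -5  -5   9   8  10   8   9   8   8   9   9  10
    9 -10  -6  -6 -11  -6 -15]
 [ -4  -5  -6  -6  -1   3   8   8   8   8   7   7   7   8   9   6   5   7
    8  -4 -10  -5 -11 -17 -18]
 [ -5  -5  -5   2   7   7   8   9   9   8   8  -6  -6   8   7   8   7   9
   10   8 -10  -6  -5  -5 -18]
 [ -5  10   7   6   9   8   8  10   7  -6  -3   1   1  -6  -6   8   8   6
    9   7 -10  -4  -5  -5  -6]
 [ -4  -5   8   9   8  10   9   8   1  -3  -2  -2   0  -1  -6  10   7   8
    9  10   8  -9  -5  -4  -5]
 [ -5  -5   9   8   9   9   7   8  -5  -2  -1  -5   0   0  -1  -4  11   6
    8   8   8 -11  -6  -5  -5]
 [ -4  -5  -3   8   8   8   8   7  -2   0  -1  -4 
[... 719 characters left out ...]
  8   7   8   3   8   3  -8  -5  -6  -5
   -5  -6  -5  -4  -5  -5  -5]
 [ -5  -6  -5  -5  -6  -7   8   6   8  10   9  -4  -7  -4  -4  -5  -5  -4
   -5  -5  -4  -5  -6  -5  -6]
 [ -6  -5  -6  -6 -78 -29   9  10   5 -10  -6  -4  -5  -5  -5  -6  -6  -4
   -5  -5  -5  -5  -5  -6  -6]
 [ -5  -5  -6 -55 -78 -59  -7  -6  -5  -6  -5  -5  -5  -5  -5  -5  -6  -6
   -4  -4  -5  -6  -5  -5  -6]]
((0.5339736342430115, 0.34576302766799927), (0.20475822687149048, 0.25462275743484497), 24.064170837402344)
[0.38857993 0.42026365] [190.40630416 279.17835159]
[0.4924048  0.18777029] [271.44700512 243.25574908]
[0.6793673 0.2712624] [243.82465903 181.10548009]
[0.57554245 0.50375575] [164.39132164 214.79571536]
```

View pics/z.png

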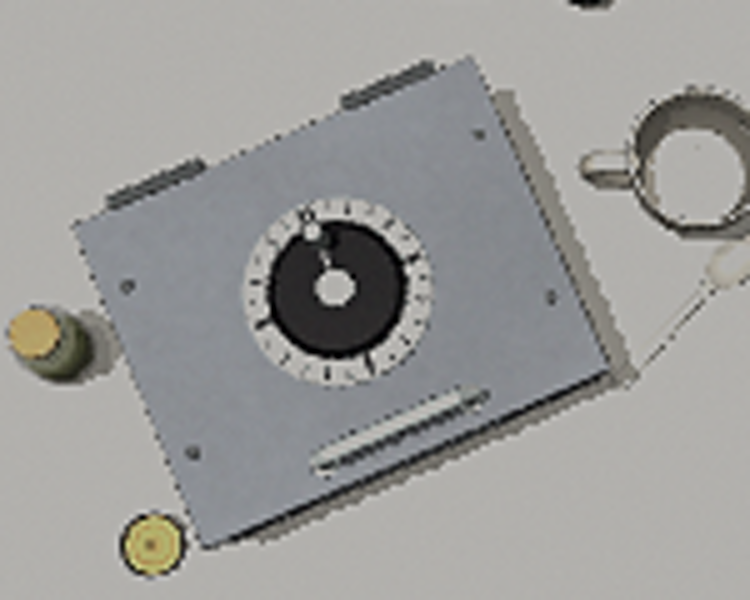

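The crop shows the shut box. The dial disc centre is near crop (335, 289), the peg top near (313, 231), just left of 12 o'clock, and the handle bar runs from (318, 465) to (488, 396). The lid measures 205 x 255 mm, which matches the given size, and the yaw is about 24°.

```bash
cat >> h.py <<'E'
YAW=np.radians(24.06); D=np.array([.5333,.3474])
bx=np.array([np.cos(YAW),np.sin(YAW)]); by=np.array([-bx[1],bx[0]])
def peg(q,r=.03): return D+r*(np.cos(q)*bx-np.sin(q)*by)
def totool(s,d): return Ro.from_rotvec(s["tool_rot"]).inv().apply(d)
def dang(p):
    d=np.asarray(p)[:2]-D; return np.degrees(np.arctan2(-d@by,d@bx)),np.linalg.norm(d)
E
python3 - <<'E'
from h import *
c=camera("top"); im=c["image"].astype(int)
roi=np.zeros(im.shape[:2],np.uint8); roi[195:265,185:250]=255
w=((im.min(2)>150)&(im[...,0]-im[...,2]<2)).astype(np.uint8)*255&roi
k=big(w); e=cv2.fitEllipse(cv2.convexHull(k)); o=onz(c,*e[0],.104); print("ring",e,o, e[1][0]/2)
print("px/m", proj(c,np.array([.533,.337,.104]))-proj(c,np.array([.533,.357,.104])))
t=onz(c,212.2,215.8,.150); print("peg top px->",t,dang(t))
# gripper-independent check in the scene view: disc
s=camera("scene"); i2=s["image"].astype(int); d=((i2.max(2)<75)).astype(np.uint8)*255; r=np.zeros_like(d); r[225:290,205:275]=255
k=big(d&r); e=cv2.fitEllipse(cv2.convexHull(k)); print("scene disc",e,onz(s,*e[0],.115))
st=sense(); 
for n,p in (("via",np.array([.4,-.2,.25])),("peg above",np.r_[peg(0),.25])): print(n,p,np.round(100*totool(st,p-st["eef_pos"]),2))
E
```

```text
ring ((211.27566528320312, 232.05880737304688), (23.1205997467041, 32.90697479248047), 143.19337463378906) [0.52443966 0.36407023 0.104     ] 11.56029987335205
px/m [6.84064094 0.02429965]
peg top px-> [0.56517286 0.35670162 0.15      ] (np.float64(7.790893438038768), np.float64(0.033202401009208696))
scene disc ((240.5294647216797, 256.9222106933594), (28.26828384399414, 35.48176956176758), 88.21353912353516) [0.53166282 0.35119145 0.115     ]
via [ 0.4  -0.2   0.25] [ 32.59 -34.35  -2.34]
peg above [0.56069357 0.35963079 0.25      ] [ 64.03 -83.36  -2.3 ]
```

Emit:
play_rows:
  series: "0 1.0 -1.0 -0.4 0 0 0;0 2.7 -2.9 -0.4 0 0 0;0 2.7 -2.9 -0.4 0 0 0;0 2.7 -2.9 -0.4 0 0 0;0 2.7 -2.9 -0.4 0 0 0;0 2.7 -2.9 -0.4 0 0 0;0 2.7 -2.9 0 0 0 0;0 2.7 -2.9 0 0 0 0;0 2.7 -2.9 0 0 0 0;0 2.7 -2.9 0 0 0 0"
  force: 10

```text
time_s: 1.13
eef_pos: [0.3515, -0.2877, 0.2511]
tool_rot: [3.107, 0.456, -0.0]
force: [0.7, -0.4, 0.6]
width: 0.997
grip_force: 0.0
```

Emit:
play_rows:
  series: "0 2.7 -2.9 0 0 0 0;0 2.7 -2.9 0 0 0 0;0 2.7 -2.9 0 0 0 0;0 2.1 -3.2 0 0 0 0;0 2.1 -3.2 0 0 0 0;0 2.1 -3.2 0 0 0 0;0 2.1 -3.2 0 0 0 0;0 2.1 -3.2 0 0 0 0;0 2.1 -3.2 0 0 0 0;0 2.1 -3.2 0 0 0 0"

```text
time_s: 1.97
eef_pos: [0.4797, 0.0751, 0.2511]
tool_rot: [3.107, 0.455, 0.001]
force: [-0.5, -0.7, -0.1]
width: 0.998
grip_force: 0.0
```

Run:
```python
from h import *
st=sense(); print(st["time_s"],np.round(st["qpos"],3),st["eef_pos"],st["tool_rot"])
p=np.r_[peg(0),.25]; print(np.round(100*totool(st,p-st["eef_pos"]),2))
```

```text
1.9667 [ 0.604  0.253 -0.934  1.913  0.231  1.087 -1.703] [0.47973686 0.07506963 0.25112888] [3.10690008e+00 4.55336629e-01 8.95871063e-04]
[ 15.92 -24.94   0.08]
```

Emit:
play_rows:
  series: "0 2.0 -3.1 0 0 0 0;0 2.0 -3.1 0 0 0 0;0 2.0 -3.1 0 0 0 0;0 2.0 -3.1 0 0 0 0;0 2.0 -3.1 0 0 0 0;0 2.0 -3.1 0 0 0 0;0 2.0 -3.1 0 0 0 0;0 1.9 -3.2 0 0 0 0;0 0 0 0 0 0 -7.16;0 0 0 0 0 0 -7.16"

```text
time_s: 2.8
eef_pos: [0.5583, 0.3619, 0.251]
tool_rot: [-3.02, -0.857, 0.001]
force: [-0.4, -1.0, -0.5]
width: 0.999
grip_force: 0.0
```

Emit:
play_rows:
  series: "0 0 0 0 0 0 -7.16;0 0 0 0 0 0 -7.16;0 0 0 0 0 0 -7.16;0 0 0 0 0 0 -7.16;0 0 0 0 0 0 -7.16;0 0 0 0 0 0 -7.16;0 0 0 0 0 0 -7.16;0 0 0 0 0 0 -7.16;0 0 0 0 0 0 -7.16;0 0 0 0 0 0 -7.16"

```text
time_s: 3.63
eef_pos: [0.5603, 0.3573, 0.2512]
tool_rot: [1.956, 2.458, -0.0]
force: [-0.5, -0.2, 1.0]
width: 0.999
grip_force: 0.0
```

Emit:
play_rows:
  series: "0 0 0 0 0 0 -7.16;0 0 0 0 0 0 -7.16;0 0 0 0 0 0 -7.16;0 0 0 0 0 0 -7.16;0 0 0 0 0 0 -7.16;0 0 0 0 0 0 -7.16;0 0 0 0 0 0 -7.16;0 0 0 0 0 0 -7.16;0 0 0 0 0 0 -7.16;0 0 0 0 0 0 -7.16"

```text
time_s: 4.47
eef_pos: [0.5604, 0.3572, 0.2512]
tool_rot: [0.148, 3.137, -0.001]
force: [-0.1, 0.1, -0.4]
width: 0.998
grip_force: 0.0
```

Run:
```python
from h import *
st=sense(); print(st["time_s"],np.round(st["qpos"],3),st["eef_pos"],st["tool_rot"])
p=np.r_[peg(0.136),.25]; print(np.round(100*totool(st,p-st["eef_pos"]),2))
c=camera("wrist"); cv2.imwrite("pics/w0.png",c["image"]); print("D->",proj(c,np.r_[D,.104]),"peg->",proj(c,np.r_[peg(.136),.15]))
```

```text
4.4667 [ 0.164  0.906 -1.395  1.467  0.891  1.498  0.26 ] [0.56041243 0.35723875 0.2512391 ] [ 1.48410762e-01  3.13737887e+00 -8.88922974e-04]
[-0.18 -0.13  0.12]
D-> [270.13204415 171.33595382] peg-> [282.00758327 214.64575582]
```

View pics/w0.png

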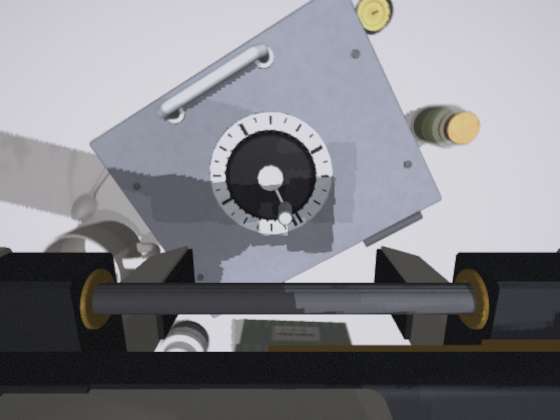

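The wrist view shows the dial centre at about (270, 175), the peg top at (285, 212), the handle bar from (166, 111) to (262, 53), and the open fingers straddling below.

Run:
```python
from h import *
c=camera("wrist"); im=c["image"].astype(int); g=c["image"]
roi=np.zeros(im.shape[:2],np.uint8); roi[105:245,200:340]=255
d=((im.max(2)<65)).astype(np.uint8)*255&roi
d=cv2.morphologyEx(d,cv2.MORPH_OPEN,np.ones((5,5)))
k=big(d); e=cv2.fitEllipse(cv2.convexHull(k)); q=onz(c,*e[0],.115); print("disc",np.round(e[0],1),np.round(e[1],1),q, "exp diam px",np.linalg.norm(proj(c,q+[.041,0,0])-proj(c,q-[.041,0,0])))
C=q[:2]
# white hub at dial centre (height ~disc top)
h=((im.min(2)>170)).astype(np.uint8)*255; r=np.zeros_like(h); r[155:195,250:290]=255
k=big(h&r); m=cv2.moments(k); u=(m["m10"]/m["m00"],m["m01"]/m["m00"]); print("hub",u,onz(c,*u,.117))
# ring profile: brightness vs clock angle at r=47..52 mm
res=[]
for a in np.arange(0,360,1.):
    v=[]
    for rr in np.arange(.045,.054,.001):
        p=C+rr*np.array([np.cos(np.radians(a)),np.sin(np.radians(a))]); x,y=proj(c,np.r_[p,.104]); v.append(cv2.getRectSubPix(g[...,1],(1,1),(float(x),float(y)))[0,0])
    res.append(np.mean(v))
res=np.array(res); bg=np.array([np.median(np.take(res,range(i-10,i+11),mode='wrap')) for i in range(360)])
z=np.where(res/bg<.72)[0]; print("dark world angles",z.tolist())
t=onz(c,285,211.5,.150); dd=t[:2]-C; print("peg top",t,"world ang",np.degrees(np.arctan2(dd[1],dd[0])),np.linalg.norm(dd))
```

```text
disc [270.8 174.8] [88.9 90.5] [0.53480976 0.34793244 0.115     ] exp diam px 93.3342620509183
hub (270.61884669479605, 175.78434130332863) [0.53537779 0.34779448 0.117     ]
dark world angles [19, 20, 21, 25, 26, 27, 51, 52, 81, 82, 110, 111, 112, 113, 143, 174, 175, 204, 205, 206, 207, 236, 237, 266, 267, 295, 296, 297, 298, 325, 354]
peg top [0.55965779 0.35823514 0.15      ] world ang 22.52028110831241 0.026899253700770027
```

Run:
```python
from h import *
c=camera("wrist"); g=c["image"]
cv2.imwrite("pics/w1.png",cv2.resize(g[185:245,245:325],None,fx=10,fy=10,interpolation=cv2.INTER_CUBIC))
R=np.array(c["R"]); print("cam pos",-R.T@np.array(c["t"]),"axis",R[2])
```

```text
cam pos [0.49002235 0.36491861 0.40922851] axis [ 0.26332606 -0.02701377 -0.9643286 ]
```

View pics/w1.png

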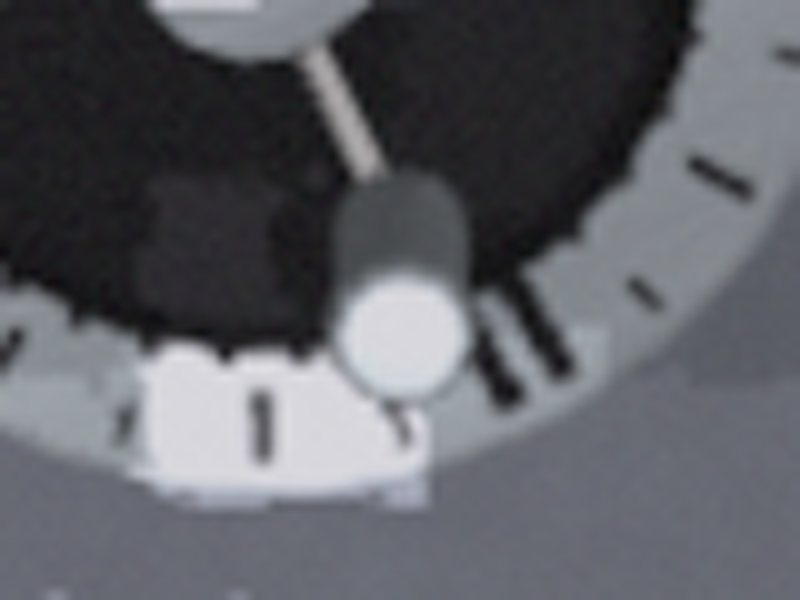

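The zoom shows the peg top centred at crop (403, 333), which is pixel (284.9, 217.9). The pointer is a little past 12, towards 12:30.

```bash
sed -i 's/^YAW=.*/YAW=np.radians(24.0); D=np.array([.5365,.3474])/' h.py
python3 - <<'E'
from h import *
c=camera("wrist"); t=onz(c,284.9,217.9,.150); print(t,dang(t))
st=sense(); print(np.round(100*totool(st,t-st["eef_pos"]),2), dang(st["eef_pos"]))
E
```

```text
[0.56490859 0.35793709 0.15      ] (np.float64(3.6495692204366073), np.float64(0.030299802901326015))
[-0.41  0.12 10.09] (np.float64(1.8613845585645605), np.float64(0.02607997162209961))
```

Emit:
play_rows:
  series: "0 -0.4 0.1 2 0 0 0;0 0 0 2 0 0 0;0 0 0 2 0 0 0;0 0 0 2 0 0 0;0 0 0 2 0 0 0;0 0 0 2 0 0 0;0 0 0 1 0 0 0;0.4 0 0 0 0 0 0;0.6 0 0 0 0 0 0;0.8 0 0 0 0 0 0"
  force: 8

```text
time_s: 5.5
eef_pos: [0.5656, 0.3582, 0.122]
tool_rot: [0.16, 3.136, 0.002]
force: [0.7, 0.1, 0.2]
width: 0.831
grip_force: 0.0
```

Emit:
play_rows:
  series: "1 0 0 0 0 0 0;1 0 0 0 0 0 0;1 0 0 0 0 0 0;1 0 0 0 0 0 0;1 0 0 0 0 0 0;1 0 0 0 0 0 0"
  force: 8

```text
time_s: 6.0
eef_pos: [0.5654, 0.3575, 0.1209]
tool_rot: [0.16, 3.137, 0.0]
force: [-0.1, -0.2, -0.7]
width: 0.395
grip_force: 0.0
```

Run:
```python
from h import *
st=sense(); print({k:np.round(v,3) for k,v in st.items() if k!="joint_efforts"}, dang(st["eef_pos"]))
R=Ro.from_rotvec(st["tool_rot"]).as_matrix(); print(np.round(R,3), "rad/tan in tool", )
p=peg(np.radians(dang(st["eef_pos"])[0])); print(np.round(1000*totool(st,np.r_[p,st["eef_pos"][2]]-st["eef_pos"]),1))
```

```text
{'time_s': np.float64(6.0), 'qpos': array([ 0.141,  1.03 , -1.286,  1.567,  1.011,  1.329,  0.192]), 'qvel': array([ 0.001,  0.003,  0.002,  0.   , -0.   , -0.001,  0.001]), 'eef_pos': array([0.565, 0.357, 0.121]), 'tool_rot': array([0.16 , 3.137, 0.   ]), 'force': array([-0.142, -0.176, -0.658]), 'ft_torque': array([ 0.076, -0.144,  0.011]), 'grip_force': np.float64(0.0), 'width': np.float64(0.395)} (np.float64(4.771374092540745), np.float64(0.030574385368811838))
[[-0.995  0.102  0.   ]
 [ 0.102  0.995  0.   ]
 [-0.     0.    -1.   ]] rad/tan in tool
[ 0.5 -0.2 -0. ]
```

Emit:
play_rows:
  series: "0.78 0 0 0 0 0 0;0.82 0 0 0 0 0 0;0.84 0 0 0 0 0 0;0.86 0 0 0 0 0 0;0.88 0 0 0 0 0 0;1 0 0 0 0 0 0;1 0 0 0 0 0 0;1 0 0 0 0 0 0"
  force: 6

```text
time_s: 6.67
eef_pos: [0.5653, 0.3573, 0.1207]
tool_rot: [-0.159, -3.137, 0.001]
force: [-0.9, -0.9, -0.7]
width: 0.131
grip_force: 6.0
```

```bash
cat > s.py <<'E'
from h import *
st=sense(); R=Ro.from_rotvec(st["tool_rot"]).as_matrix()
a,r=dang(st["eef_pos"]); q=np.radians(a); rad=np.cos(q)*bx-np.sin(q)*by; tan=-np.sin(q)*bx-np.cos(q)*by
print("t",st["time_s"],"pos",np.round(st["eef_pos"],4),"q",np.round(st["qpos"],2),"w",np.round(st["width"],3),"grip",np.round(st["grip_force"],1))
print("ang %.2f r %.2fmm"%(a,r*1000),"tool yaw(x) %.1f"%np.degrees(np.arctan2(R[1,0],R[0,0])),"F tan %.1f rad %.1f z %.1f"%(st["force"][:2]@tan,st["force"][:2]@rad,st["force"][2]))
E
python3 s.py
```

```text
t 6.6667 pos [0.5653 0.3573 0.1207] q [ 0.14  1.03 -1.29  1.57  1.01  1.33  0.19] w 0.131 grip 6.0
ang 4.98 r 30.44mm tool yaw(x) 174.2 F tan 0.6 rad -1.1 z -0.7
```

Emit:
play_rows:
  series: "1 -0.03 -0.07 0 0 0 1.5;1 -0.05 -0.12 0 0 0 2.5;1 -0.062 -0.144 0 0 0 3;1 -0.062 -0.144 0 0 0 3;1 -0.062 -0.144 0 0 0 3;1 -0.062 -0.144 0 0 0 3;1 -0.062 -0.144 0 0 0 3;1 -0.062 -0.144 0 0 0 3"
  force: 9

```text
time_s: 7.33
eef_pos: [0.5668, 0.3469, 0.1208]
tool_rot: [-0.76, -3.048, -0.002]
force: [0.5, 1.6, -1.2]
width: 0.124
grip_force: 9.0
```

```bash
python3 s.py
```

```text
t 7.3333 pos [0.5668 0.3469 0.1208] q [ 0.15  0.99 -1.23  1.58  0.96  1.28 -0.16] w 0.124 grip 9.0
ang 24.90 r 30.35mm tool yaw(x) 152.0 F tan -1.6 rad 0.5 z -1.2
```

Emit:
play_rows:
  series: "1 -0.062 -0.144 0 0 0 3;1 -0.062 -0.144 0 0 0 3;1 -0.062 -0.144 0 0 0 3;1 -0.062 -0.144 0 0 0 3;1 -0.062 -0.144 0 0 0 3;1 -0.062 -0.144 0 0 0 3;1 -0.062 -0.144 0 0 0 3;1 -0.062 -0.144 0 0 0 3;1 -0.062 -0.144 0 0 0 3;1 0 0 0 0 0 0"

```text
time_s: 8.17
eef_pos: [0.5633, 0.333, 0.1208]
tool_rot: [1.45, 2.786, 0.002]
force: [1.7, 2.6, -1.4]
width: 0.124
grip_force: 9.0
```

```bash
python3 s.py
python3 - <<'E'
from h import *
c=camera("scene"); cv2.imwrite("pics/s1.png",cv2.resize(c["image"][190:320,170:330],None,fx=5,fy=4.6,interpolation=cv2.INTER_CUBIC))
E
```

```text
t 8.1667 pos [0.5633 0.333  0.1208] q [ 0.15  0.92 -1.17  1.61  0.89  1.23 -0.59] w 0.124 grip 9.0
ang 52.26 r 30.38mm tool yaw(x) 125.0 F tan -3.0 rad 0.3 z -1.4
```

View pics/s1.png

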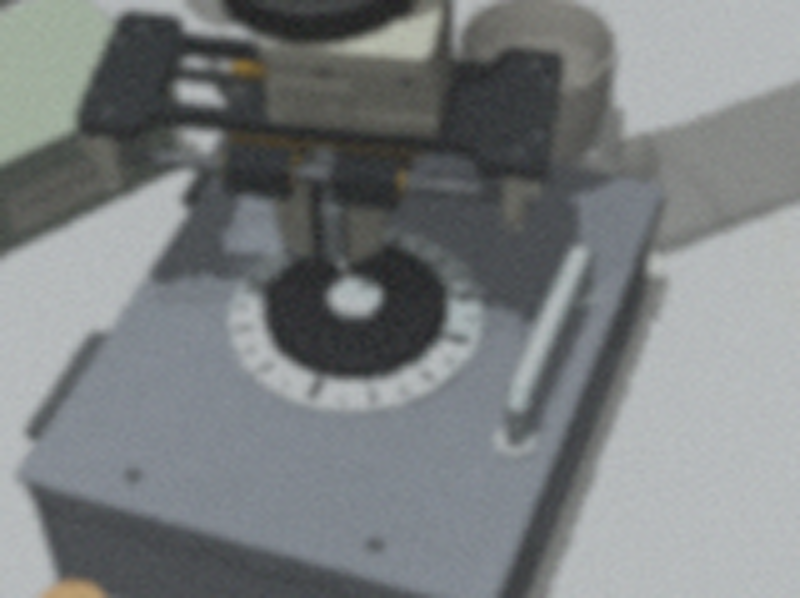

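The crop shows the peg held upright between the fingers, with the dial turning along with it.

Emit:
play_rows:
  series: "1 -0.062 -0.144 0 0 0 3;1 -0.062 -0.144 0 0 0 3;1 -0.062 -0.144 0 0 0 3;1 -0.062 -0.144 0 0 0 3;1 -0.062 -0.144 0 0 0 3;1 -0.062 -0.144 0 0 0 3;1 -0.062 -0.144 0 0 0 3;1 -0.062 -0.144 0 0 0 3;1 -0.062 -0.144 0 0 0 3;1 -0.062 -0.144 0 0 0 3"

```text
time_s: 9.05
eef_pos: [0.5528, 0.3219, 0.1208]
tool_rot: [2.12, 2.317, 0.002]
force: [2.7, 0.4, -2.4]
width: 0.122
grip_force: 9.0
```

Emit:
play_rows:
  series: "1 -0.062 -0.144 0 0 0 3;1 -0.062 -0.144 0 0 0 3;1 -0.062 -0.144 0 0 0 3;1 -0.062 -0.144 0 0 0 3;1 -0.062 -0.144 0 0 0 3;1 -0.062 -0.144 0 0 0 3;1 -0.062 -0.144 0 0 0 3;1 -0.062 -0.144 0 0 0 3;1 0 0 0 0 0 0"

```text
time_s: 9.8
eef_pos: [0.541, 0.3175, 0.1208]
tool_rot: [2.555, 1.826, 0.002]
force: [3.7, 0.7, -3.1]
width: 0.128
grip_force: 9.0
```

```bash
python3 s.py
python3 - <<'E'
from h import *
c=camera("wrist"); u=proj(c,np.r_[D,.11]); print(u, proj(c,sense()["eef_pos"])); x,y=map(int,u); x=min(max(x,100),460); y=min(max(y,75),345)
cv2.imwrite("pics/w2.png",cv2.resize(c["image"][y-75:y+75,x-100:x+100],None,fx=4,fy=4,interpolation=cv2.INTER_CUBIC)); print(x,y)
E
```

```text
t 9.8 pos [0.541  0.3175 0.1208] q [ 0.11  0.78 -1.01  1.69  0.74  1.1  -1.46] w 0.128 grip 9.0
ang 105.37 r 30.22mm tool yaw(x) 71.1 F tan -3.7 rad -0.1 z -3.1
[256.47154657 210.41309299] [283.31375235 266.82632917]
256 210
```

View pics/w2.png

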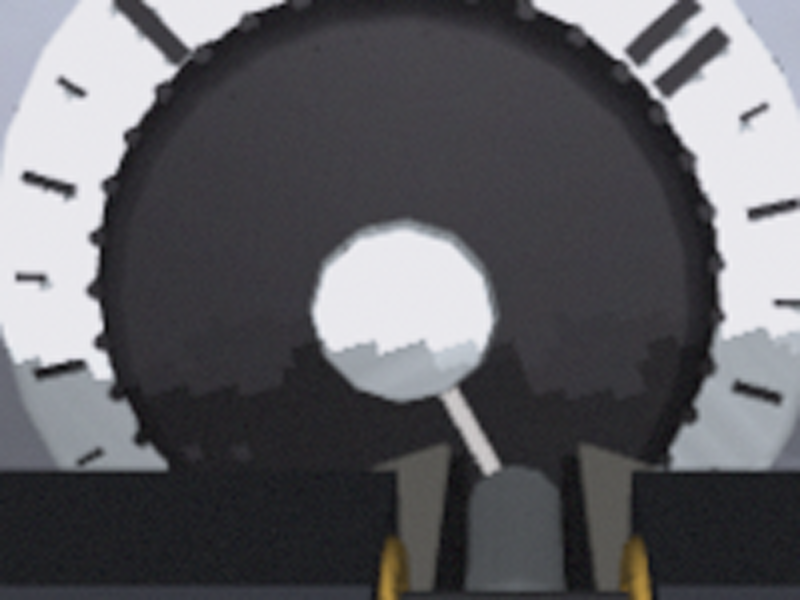

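The crop shows the pointer line from (450, 392) to (490, 470) and the hub centre at (404, 310). I'll check the dial angle from those.

```bash
python3 - <<'E'
from h import *
c=camera("wrist"); f=lambda x,y,z: onz(c,156+(x+.5)/4-.5,135+(y+.5)/4-.5,z)[:2]
a,b,h=f(450,392,.116),f(490,470,.116),f(404,310,.117)
for p,q in ((a,b),(h,a),(h,b)):
    d=q-p; print("dial by line",np.degrees(np.arctan2(-d@by,d@bx)))
print("hub",h, "scale lines (clock deg from D):",[np.round(dang(f(*p,.104))[0],1) for p in ((150,28),(48,185),(770,393),(772,210))])
E
python3 s.py
```

```text
dial by line 107.35478891685521
dial by line 106.1809073073637
dial by line 106.75269761061949
hub [0.53734098 0.34813143] scale lines (clock deg from D): [np.float64(-90.1), np.float64(-120.2), np.float64(59.0), np.float64(29.8)]
t 9.9 pos [0.541  0.3175 0.1207] q [ 0.11  0.79 -1.01  1.68  0.74  1.1  -1.45] w 0.128 grip 9.0
ang 105.40 r 30.21mm tool yaw(x) 71.3 F tan -4.2 rad 1.6 z -2.6
```

Emit:
play_rows:
  series: "1 -0.062 -0.144 0 0 0 3;1 -0.062 -0.144 0 0 0 3;1 -0.062 -0.144 0 0 0 3;1 -0.042 -0.096 0 0 0 2;1 -0.021 -0.048 0 0 0 1;1 0 0 0 0 0 0;1 0 0 0 0 0 0;1 0 0 0 0 0 0"

```text
time_s: 10.57
eef_pos: [0.5346, 0.3173, 0.1207]
tool_rot: [2.73, 1.552, 0.0]
force: [5.3, -2.2, -1.8]
width: 0.126
grip_force: 9.0
```

```bash
python3 s.py
```

```text
t 10.5667 pos [0.5346 0.3173 0.1207] q [ 0.09  0.76 -0.98  1.7   0.7   1.08 -1.65] w 0.126 grip 9.0
ang 117.57 r 30.17mm tool yaw(x) 59.3 F tan -5.5 rad 1.8 z -1.8
```

Emit:
play_rows:
  series: "1 0.035 0.07 0 0 0 -1.5;1 0.07 0.141 0 0 0 -3;1 0.094 0.187 0 0 0 -4;1 0.094 0.187 0 0 0 -4;1 0.094 0.187 0 0 0 -4;1 0.094 0.187 0 0 0 -4;1 0.094 0.187 0 0 0 -4;1 0.094 0.187 0 0 0 -4;1 0.094 0.187 0 0 0 -4;1 0.094 0.187 0 0 0 -4"

```text
time_s: 11.4
eef_pos: [0.5505, 0.3211, 0.1206]
tool_rot: [-2.101, -2.335, 0.007]
force: [-1.8, -4.6, 3.7]
width: 0.127
grip_force: 9.0
```

Emit:
play_rows:
  series: "1 0.094 0.187 0 0 0 -4;1 0.094 0.187 0 0 0 -4;1 0.094 0.187 0 0 0 -4;1 0.094 0.187 0 0 0 -4;1 0.094 0.187 0 0 0 -4;1 0.094 0.187 0 0 0 -4;1 0.094 0.187 0 0 0 -4;1 0.094 0.187 0 0 0 -4;1 0.094 0.187 0 0 0 -4;1 0.094 0.187 0 0 0 -4"

```text
time_s: 12.23
eef_pos: [0.5643, 0.3365, 0.1207]
tool_rot: [-1.176, -2.912, 0.006]
force: [0.1, -5.9, 2.4]
width: 0.126
grip_force: 9.0
```

```bash
python3 s.py
```

```text
t 12.2333 pos [0.5643 0.3365 0.1207] q [ 0.15  0.95 -1.2   1.6   0.92  1.26 -0.41] w 0.126 grip 9.0
ang 45.43 r 29.91mm tool yaw(x) 136.0 F tan 5.5 rad 2.3 z 2.4
```

Emit:
play_rows:
  series: "1 0.094 0.187 0 0 0 -4;1 0.094 0.187 0 0 0 -4;1 0.094 0.187 0 0 0 -4;1 0.094 0.187 0 0 0 -4;1 0.094 0.187 0 0 0 -4;1 0.094 0.187 0 0 0 -4;1 0.094 0.187 0 0 0 -4;1 0.094 0.187 0 0 0 -4;1 0.094 0.187 0 0 0 -4;1 0.094 0.187 0 0 0 -4"

```text
time_s: 13.07
eef_pos: [0.5648, 0.3567, 0.1207]
tool_rot: [-0.11, -3.138, 0.005]
force: [1.8, -6.2, 2.3]
width: 0.127
grip_force: 9.0
```

Emit:
play_rows:
  series: "1 0.094 0.187 0 0 0 -4;1 0.094 0.187 0 0 0 -4;1 0.094 0.187 0 0 0 -4;1 0.094 0.187 0 0 0 -4;1 0.094 0.187 0 0 0 -4;1 0.094 0.187 0 0 0 -4;1 0.094 0.187 0 0 0 -4;1 0.094 0.187 0 0 0 -4;1 0 0 0 0 0 0"

```text
time_s: 13.82
eef_pos: [0.5554, 0.3705, 0.1207]
tool_rot: [0.758, -3.048, 0.003]
force: [1.8, -4.0, 0.6]
width: 0.125
grip_force: 9.0
```

```bash
python3 s.py
```

```text
t 13.8167 pos [0.5554 0.3705 0.1207] q [ 0.14  1.09 -1.36  1.57  1.08  1.39  0.72] w 0.125 grip 9.0
ang -26.80 r 29.85mm tool yaw(x) -152.1 F tan 3.9 rad -2.0 z 0.6
```

Emit:
play_rows:
  series: "1 0.094 0.187 0 0 0 -4;1 0.094 0.187 0 0 0 -4;1 0.094 0.187 0 0 0 -4;1 0.094 0.187 0 0 0 -4;1 0.094 0.187 0 0 0 -4;1 0.094 0.187 0 0 0 -4;1 0.094 0.187 0 0 0 -4;1 0.094 0.187 0 0 0 -4;1 0 0 0 0 0 0"

```text
time_s: 14.57
eef_pos: [0.5403, 0.3769, 0.1207]
tool_rot: [1.566, -2.723, 0.002]
force: [3.2, -3.0, -0.3]
width: 0.126
grip_force: 9.0
```

```bash
python3 s.py
```

```text
t 14.5667 pos [0.5403 0.3769 0.1207] q [ 0.14  1.13 -1.43  1.59  1.13  1.43  1.22] w 0.126 grip 9.0
ang -58.68 r 29.74mm tool yaw(x) -120.2 F tan 3.5 rad -2.5 z -0.3
```

Emit:
play_rows:
  series: "1 0.095 0.187 0 0 0 -2;1 0.101 0.183 0 0 0 -2;1 0.108 0.18 0 0 0 -2;1 0.114 0.176 0 0 0 -2;1 0.12 0.172 0 0 0 -2;1 0 0 0 0 0 0"

```text
time_s: 15.07
eef_pos: [0.5309, 0.3772, 0.1208]
tool_rot: [-1.792, 2.578, 0.0]
force: [6.5, 1.1, -3.4]
width: 0.125
grip_force: 9.0
```

```bash
python3 s.py
python3 - <<'E'
from h import *
c=camera("wrist"); u=proj(c,np.r_[D,.11]); x,y=map(int,u); x=min(max(x,100),460); y=min(max(y,75),345)
cv2.imwrite("pics/w3.png",cv2.resize(c["image"][y-75:y+75,x-100:x+100],None,fx=4,fy=4,interpolation=cv2.INTER_CUBIC)); print(x,y)
E
```

```text
t 15.0667 pos [0.5309 0.3772 0.1208] q [ 0.15  1.14 -1.45  1.62  1.14  1.44  1.37] w 0.125 grip 9.0
ang -76.59 r 30.35mm tool yaw(x) -110.4 F tan 6.5 rad -0.2 z -3.4
254 209
```

View pics/w3.png

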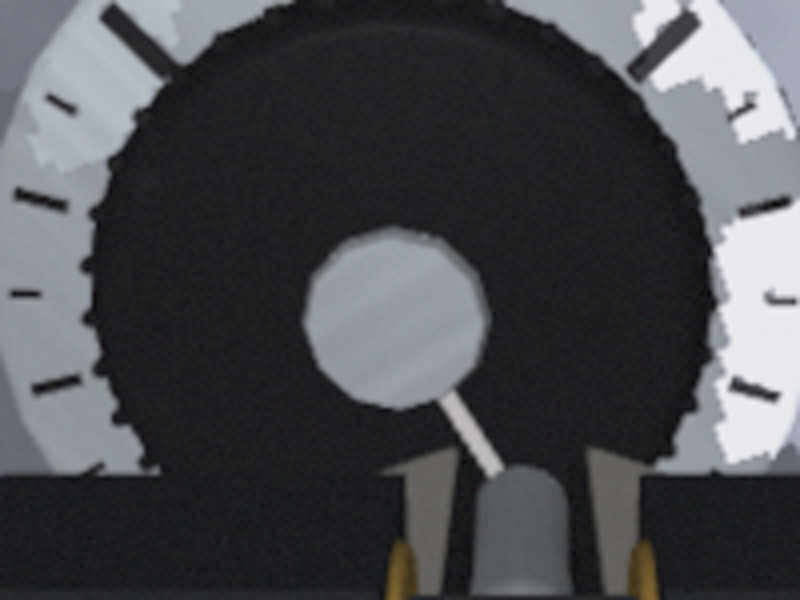

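The crop shows the pointer line from (446, 396) to (494, 472) and the hub centre at (397, 318). I'll compute the dial angle again.

```bash
python3 - <<'E'
from h import *
c=camera("wrist"); f=lambda x,y,z: onz(c,154+(x+.5)/4-.5,134+(y+.5)/4-.5,z)[:2]
a,b,h=f(446,396,.116),f(494,472,.116),f(397,318,.117)
for p,q in ((a,b),(h,a),(h,b)):
    d=q-p; print("dial by line",np.degrees(np.arctan2(-d@by,d@bx)))
print("hub",h, "lines:",[np.round(dang(f(*p,.104))[0],1) for p in ((138,40),(42,200),(765,207),(757,390),(665,46))])
E
python3 s.py
```

```text
dial by line -75.85529529696905
dial by line -74.66423714503897
dial by line -75.25718029786279
hub [0.53662478 0.34720151] lines: [np.float64(89.2), np.float64(59.3), np.float64(-149.4), np.float64(-119.5), np.float64(-179.6)]
t 15.1667 pos [0.531  0.3772 0.1208] q [ 0.15  1.14 -1.45  1.62  1.14  1.44  1.37] w 0.129 grip 9.0
ang -76.50 r 30.35mm tool yaw(x) -110.5 F tan 5.9 rad -0.2 z -3.4
```

Emit:
play_rows:
  series: "1 0.126 0.167 0 0 0 -2;1 0.132 0.163 0 0 0 -2;1 0.102 0.119 0 0 0 -1.5;1 0.07 0.078 0 0 0 -1;1 0 0 0 0 0 0;1 0 0 0 0 0 0;1 0 0 0 0 0 0"

```text
time_s: 15.75
eef_pos: [0.5245, 0.3755, 0.121]
tool_rot: [-1.933, 2.473, 0.002]
force: [5.9, 2.2, -4.3]
width: 0.128
grip_force: 9.0
```

```bash
python3 s.py
```

```text
t 15.75 pos [0.5245 0.3755 0.121 ] q [ 0.15  1.14 -1.46  1.63  1.15  1.44  1.47] w 0.128 grip 9.0
ang -89.06 r 30.56mm tool yaw(x) -104.0 F tan 6.3 rad -0.3 z -4.3
```

Emit:
play_rows:
  series: "1 -0.063 -0.084 0 0 0 2;1 -0.094 -0.125 0 0 0 3;1 -0.126 -0.167 0 0 0 4;1 -0.126 -0.167 0 0 0 4;1 -0.126 -0.167 0 0 0 4;1 -0.126 -0.167 0 0 0 4;1 -0.126 -0.167 0 0 0 4;1 -0.126 -0.167 0 0 0 4;1 -0.126 -0.167 0 0 0 4;1 0 0 0 0 0 0"

```text
time_s: 16.58
eef_pos: [0.5384, 0.3784, 0.1209]
tool_rot: [1.152, -2.921, -0.004]
force: [-1.0, 1.3, -1.2]
width: 0.126
grip_force: 9.0
```

```bash
python3 s.py
```

```text
t 16.5833 pos [0.5384 0.3784 0.1209] q [ 0.13  1.1  -1.38  1.6   1.09  1.39  0.95] w 0.126 grip 9.0
ang -62.49 r 31.05mm tool yaw(x) -137.0 F tan -1.1 rad 1.2 z -1.2
```

Emit:
play_rows:
  series: "1 -0.126 -0.167 0 0 0 4;1 -0.126 -0.167 0 0 0 4;1 -0.126 -0.167 0 0 0 4;1 -0.126 -0.167 0 0 0 4;1 -0.126 -0.167 0 0 0 4;1 -0.126 -0.167 0 0 0 4;1 -0.126 -0.167 0 0 0 4;1 -0.126 -0.167 0 0 0 4;1 0 0 0 0 0 0"

```text
time_s: 17.33
eef_pos: [0.5542, 0.3728, 0.1211]
tool_rot: [0.306, -3.126, -0.007]
force: [1.4, 5.6, -4.2]
width: 0.128
grip_force: 9.0
```

```bash
python3 s.py
```

```text
t 17.3333 pos [0.5542 0.3728 0.1211] q [ 0.12  1.05 -1.31  1.57  1.03  1.34  0.45] w 0.128 grip 9.0
ang -31.23 r 30.97mm tool yaw(x) -168.8 F tan -2.1 rad 5.3 z -4.2
```

Emit:
play_rows:
  series: "1 -0.063 -0.084 0 0 0 2;1 -0.063 -0.084 0 0 0 2;1 -0.063 -0.084 0 0 0 2;1 -0.063 -0.084 0 0 0 2;1 -0.063 -0.084 0 0 0 2;1 -0.063 -0.084 0 0 0 2;1 -0.063 -0.084 0 0 0 2;1 0 0 0 0 0 0"

```text
time_s: 18.0
eef_pos: [0.5597, 0.3679, 0.1212]
tool_rot: [0.074, 3.141, 0.009]
force: [2.4, 7.3, -4.4]
width: 0.123
grip_force: 9.0
```

```bash
python3 s.py
```

```text
t 18.0 pos [0.5597 0.3679 0.1212] q [ 0.12  1.02 -1.28  1.57  1.    1.32  0.24] w 0.123 grip 9.0
ang -17.52 r 30.93mm tool yaw(x) 177.3 F tan -3.9 rad 6.6 z -4.4
```

Emit:
play_rows:
  series: "1 -0.05 0.05 0 0 0 0;1 -0.05 0.05 0 0 0 0;1 0 0 0 0 0 0;1 0 0 0 0 0 0"

```text
time_s: 18.33
eef_pos: [0.5599, 0.3679, 0.121]
tool_rot: [-0.072, -3.14, -0.005]
force: [0.2, 4.8, -1.9]
width: 0.126
grip_force: 9.0
```

```bash
python3 s.py
```

```text
t 18.3333 pos [0.5599 0.3679 0.121 ] q [ 0.12  1.02 -1.28  1.56  1.    1.32  0.24] w 0.126 grip 9.0
ang -17.19 r 31.08mm tool yaw(x) 177.4 F tan -3.5 rad 3.3 z -1.9
```

Emit:
play_rows:
  series: "1 -0.042 -0.032 0 0 0 1;1 -0.042 -0.032 0 0 0 1;1 -0.042 -0.032 0 0 0 1;1 -0.042 -0.032 0 0 0 1;1 -0.042 -0.032 0 0 0 1;1 -0.042 -0.032 0 0 0 1;1 -0.042 -0.032 0 0 0 1;1 -0.042 -0.032 0 0 0 1;1 -0.036 -0.038 0 0 0 1;1 -0.036 -0.038 0 0 0 1"

```text
time_s: 19.17
eef_pos: [0.5633, 0.3634, 0.121]
tool_rot: [-0.348, -3.12, -0.003]
force: [-2.1, 4.4, -0.7]
width: 0.129
grip_force: 9.0
```

```bash
python3 s.py
```

```text
t 19.1667 pos [0.5633 0.3634 0.121 ] q [ 0.12  1.01 -1.25  1.56  0.98  1.31  0.08] w 0.129 grip 9.0
ang -6.91 r 31.21mm tool yaw(x) 167.3 F tan -4.9 rad 0.5 z -0.7
```

Emit:
play_rows:
  series: "1 -0.036 -0.038 0 0 0 1;1 -0.036 -0.038 0 0 0 1;1 -0.036 -0.038 0 0 0 1;1 -0.036 -0.038 0 0 0 1;1 -0.036 -0.038 0 0 0 1"

```text
time_s: 19.58
eef_pos: [0.5646, 0.3611, 0.121]
tool_rot: [-0.484, -3.102, -0.003]
force: [-3.5, 4.9, -2.0]
width: 0.13
grip_force: 9.0
```

```bash
python3 s.py
```

```text
t 19.5833 pos [0.5646 0.3611 0.121 ] q [ 0.12  1.   -1.24  1.56  0.97  1.3   0.  ] w 0.13 grip 9.0
ang -1.98 r 31.25mm tool yaw(x) 162.3 F tan -5.9 rad -1.0 z -2.0
```

Emit:
play_rows:
  series: "1 -0.036 -0.038 0 0 0 1;1 -0.036 -0.038 0 0 0 1;1 -0.036 -0.038 0 0 0 1;1 0 0 0 0 0 0"

```text
time_s: 19.92
eef_pos: [0.5653, 0.3595, 0.121]
tool_rot: [-0.565, -3.088, -0.002]
force: [-2.5, 4.0, -1.9]
width: 0.125
grip_force: 9.0
```

Emit:
play_rows:
  series: "1 -0.036 -0.038 0 0 0 1;1 -0.036 -0.038 0 0 0 1;1 -0.036 -0.038 0 0 0 1;1 0 0 0 0 0 0"

```text
time_s: 20.25
eef_pos: [0.566, 0.3579, 0.1209]
tool_rot: [-0.647, -3.072, -0.002]
force: [-1.6, 4.3, -1.0]
width: 0.127
grip_force: 9.0
```

Emit:
play_rows:
  series: "1 -0.036 -0.038 0 0 0 1;1 -0.036 -0.038 0 0 0 1;1 -0.036 -0.038 0 0 0 1;1 0 0 0 0 0 0"

```text
time_s: 20.58
eef_pos: [0.5667, 0.3561, 0.1209]
tool_rot: [-0.728, -3.055, -0.001]
force: [-2.4, 4.3, -0.9]
width: 0.125
grip_force: 9.0
```

Emit:
play_rows:
  series: "1 -0.032 -0.042 0 0 0 1;1 -0.032 -0.042 0 0 0 1;1 -0.032 -0.042 0 0 0 1;1 0 0 0 0 0 0"

```text
time_s: 20.92
eef_pos: [0.5673, 0.3542, 0.1209]
tool_rot: [-0.808, -3.035, -0.0]
force: [-1.8, 4.5, -0.8]
width: 0.132
grip_force: 9.0
```

Emit:
play_rows:
  series: "1 -0.032 -0.042 0 0 0 1;1 -0.032 -0.042 0 0 0 1;1 -0.032 -0.042 0 0 0 1;1 0 0 0 0 0 0"

```text
time_s: 21.25
eef_pos: [0.5676, 0.3525, 0.1208]
tool_rot: [-0.889, -3.012, -0.0]
force: [-3.2, 4.0, -1.0]
width: 0.124
grip_force: 9.0
```

Emit:
play_rows:
  series: "1 -0.032 -0.042 0 0 0 1;1 -0.032 -0.042 0 0 0 1;1 -0.032 -0.042 0 0 0 1;1 0 0 0 0 0 0"

```text
time_s: 21.58
eef_pos: [0.5678, 0.3509, 0.1209]
tool_rot: [-0.967, -2.988, -0.0]
force: [-3.5, 4.9, -0.1]
width: 0.126
grip_force: 9.0
```

Emit:
play_rows:
  series: "1 -0.02 -0.052 0 0 0 1;1 -0.02 -0.052 0 0 0 1;1 -0.02 -0.052 0 0 0 1;1 0 0 0 0 0 0"

```text
time_s: 21.92
eef_pos: [0.568, 0.3492, 0.1209]
tool_rot: [1.046, 2.962, 0.001]
force: [-1.9, 4.9, -0.1]
width: 0.128
grip_force: 9.0
```

Emit:
play_rows:
  series: "1 -0.024 -0.048 0 0 0 1;1 -0.024 -0.048 0 0 0 1;1 -0.024 -0.048 0 0 0 1;1 0 0 0 0 0 0"

```text
time_s: 22.25
eef_pos: [0.568, 0.3474, 0.1209]
tool_rot: [1.124, 2.933, 0.001]
force: [-1.0, 4.5, -0.9]
width: 0.126
grip_force: 9.0
```

Emit:
play_rows:
  series: "1 -0.024 -0.048 0 0 0 1;1 -0.024 -0.048 0 0 0 1;1 -0.024 -0.048 0 0 0 1;1 0 0 0 0 0 0"

```text
time_s: 22.58
eef_pos: [0.568, 0.3457, 0.1209]
tool_rot: [1.201, 2.902, 0.001]
force: [1.4, 5.3, -1.1]
width: 0.131
grip_force: 9.0
```

Emit:
play_rows:
  series: "1 -0.029 -0.044 0 0 0 1;1 -0.029 -0.044 0 0 0 1;1 -0.029 -0.044 0 0 0 1;1 0 0 0 0 0 0"

```text
time_s: 22.92
eef_pos: [0.5678, 0.3439, 0.1209]
tool_rot: [1.276, 2.869, 0.001]
force: [2.5, 4.0, -1.0]
width: 0.127
grip_force: 9.0
```

Emit:
play_rows:
  series: "1 -0.031 -0.042 0 0 0 1;1 -0.031 -0.042 0 0 0 1;1 -0.031 -0.042 0 0 0 1;1 0 0 0 0 0 0"

```text
time_s: 23.25
eef_pos: [0.5676, 0.342, 0.1209]
tool_rot: [1.351, 2.834, 0.0]
force: [3.7, 3.4, -0.4]
width: 0.128
grip_force: 9.0
```

Emit:
play_rows:
  series: "1 -0.037 -0.037 0 0 0 1;1 -0.037 -0.037 0 0 0 1;1 -0.037 -0.037 0 0 0 1;1 0 0 0 0 0 0"

```text
time_s: 23.58
eef_pos: [0.5672, 0.3404, 0.1209]
tool_rot: [1.425, 2.798, -0.0]
force: [3.9, 1.2, 0.2]
width: 0.131
grip_force: 9.0
```

Emit:
play_rows:
  series: "1 -0.038 -0.036 0 0 0 1;1 -0.038 -0.036 0 0 0 1;1 0 0 0 0 0 0"

```text
time_s: 23.83
eef_pos: [0.567, 0.3395, 0.1209]
tool_rot: [1.474, 2.773, -0.0]
force: [4.9, 1.2, 0.6]
width: 0.126
grip_force: 9.0
```

Emit:
play_rows:
  series: "1 -0.055 -0.021 0 0 0 1;1 -0.055 -0.021 0 0 0 1;1 0 0 0 0 0 0"

```text
time_s: 24.08
eef_pos: [0.5668, 0.3387, 0.1209]
tool_rot: [1.521, 2.748, 0.0]
force: [5.1, 2.6, 0.1]
width: 0.13
grip_force: 9.0
```

Emit:
play_rows:
  series: "1 -0.055 -0.021 0 0 0 1;1 -0.055 -0.021 0 0 0 1;1 0 0 0 0 0 0"

```text
time_s: 24.33
eef_pos: [0.5665, 0.3377, 0.1209]
tool_rot: [1.568, 2.722, -0.0]
force: [3.5, 1.8, 1.6]
width: 0.128
grip_force: 9.0
```

```bash
python3 s.py
```

```text
t 24.3333 pos [0.5665 0.3377 0.1209] q [ 0.12  0.91 -1.13  1.59  0.86  1.21 -0.66] w 0.128 grip 9.0
ang 41.88 r 31.52mm tool yaw(x) 120.1 F tan -2.8 rad 2.7 z 1.6
```

Emit:
play_rows:
  series: "1 -0.042 -0.032 0 0 0 1;1 -0.042 -0.032 0 0 0 1;1 0 0 0 0 0 0"

```text
time_s: 24.58
eef_pos: [0.5662, 0.337, 0.1209]
tool_rot: [-1.615, -2.694, -0.0]
force: [2.9, 3.3, 1.8]
width: 0.129
grip_force: 9.0
```

```bash
python3 s.py
```

```text
t 24.5833 pos [0.5662 0.337  0.1209] q [ 0.12  0.9  -1.12  1.6   0.86  1.21 -0.69] w 0.129 grip 9.0
ang 43.29 r 31.50mm tool yaw(x) 118.1 F tan -4.1 rad 1.7 z 1.8
```

Emit:
play_rows:
  series: "1 -0.038 -0.036 0 0 0 1;1 -0.038 -0.036 0 0 0 1;1 0 0 0 0 0 0"

```text
time_s: 24.83
eef_pos: [0.566, 0.3367, 0.1209]
tool_rot: [-1.662, -2.665, -0.002]
force: [3.5, 4.7, -0.3]
width: 0.122
grip_force: 9.0
```

```bash
python3 s.py
```

```text
t 24.8333 pos [0.566  0.3367 0.1209] q [ 0.12  0.9  -1.12  1.6   0.85  1.2  -0.72] w 0.122 grip 9.0
ang 43.96 r 31.40mm tool yaw(x) 116.1 F tan -5.6 rad 1.7 z -0.3
```

Emit:
play_rows:
  series: "1 -0.038 -0.036 0 0 0 1;1 0 0 0 0 0 0"

```text
time_s: 25.0
eef_pos: [0.5659, 0.3366, 0.121]
tool_rot: [-1.685, -2.651, -0.004]
force: [4.2, 4.2, -0.2]
width: 0.126
grip_force: 9.0
```

```bash
python3 s.py
```

```text
t 25.0 pos [0.5659 0.3366 0.121 ] q [ 0.12  0.9  -1.12  1.6   0.85  1.2  -0.74] w 0.126 grip 9.0
ang 44.09 r 31.33mm tool yaw(x) 115.1 F tan -5.4 rad 2.5 z -0.2
```

Emit:
play_rows:
  series: "1 -0.038 -0.036 0 0 0 1;1 0 0 0 0 0 0;1 0 0 0 0 0 0"

```text
time_s: 25.25
eef_pos: [0.5658, 0.3366, 0.121]
tool_rot: [-1.706, -2.637, -0.005]
force: [4.7, 6.0, 0.5]
width: 0.13
grip_force: 9.0
```

```bash
python3 s.py
```

```text
t 25.25 pos [0.5658 0.3366 0.121 ] q [ 0.12  0.89 -1.11  1.6   0.85  1.2  -0.75] w 0.13 grip 9.0
ang 44.31 r 31.24mm tool yaw(x) 114.2 F tan -7.2 rad 2.3 z 0.5
```

The dial is firmly up against a stop at about 44°, after a slack stretch around 36°. I'll relax the load and release it gently.

Emit:
play_rows:
  series: "1 0.06 0.06 0 0 0 0;1 0.06 0.06 0 0 0 0;1 0 0 0 0 0 0;0.8 0 0 0 0 0 0;0.7 0 0 0 0 0 0;0.6 0 0 0 0 0 0;0.5 0 0 0 0 0 0;0.4 0 0 0 0 0 0;0.4 0 0 0 0 0 0"

```text
time_s: 26.0
eef_pos: [0.5661, 0.3361, 0.1204]
tool_rot: [-1.707, -2.637, 0.001]
force: [0.1, -0.2, -0.6]
width: 0.511
grip_force: 0.0
```

```bash
python3 s.py
python3 - <<'E'
from h import *
st=sense(); H=np.r_[D-.089*bx,.20]; print(H, np.round(100*totool(st,H-st["eef_pos"]),2))
E
```

```text
t 26.0 pos [0.5661 0.3361 0.1204] q [ 0.12  0.89 -1.11  1.6   0.85  1.2  -0.75] w 0.511 grip 0.0
ang 44.86 r 31.71mm tool yaw(x) 114.2 F tan 0.2 rad 0.2 z -0.6
[0.45519445 0.31120044 0.2       ] [  2.27 -11.15  -7.95]
```

Emit:
play_rows:
  series: "0 0 0 -2 0 0 0;0 0 0 -3 0 0 0;0 0 0 -3 0 0 0;0 0.3 -1.5 0 0 0 0;0 0.5 -2.5 0 0 0 0;0 0.5 -2.5 0 0 0 0;0 0.5 -2.5 0 0 0 0;0 0.5 -2.2 0 0 0 0;0 0 0 0 0 0 0"

```text
time_s: 26.75
eef_pos: [0.45, 0.311, 0.2006]
tool_rot: [1.7, 2.641, -0.005]
force: [-0.1, 0.4, -0.3]
width: 1.0
grip_force: 0.0
```

```bash
python3 s.py
python3 - <<'E'
from h import *
st=sense(); H=np.r_[D-.089*bx,.20]; print(H, np.round(100*totool(st,H-st["eef_pos"]),2))
c=camera("top"); cv2.imwrite("pics/t2.png",cv2.resize(c["image"][150:300,140:340],None,fx=4,fy=4,interpolation=cv2.INTER_CUBIC))
w=camera("wrist"); print("handle->",proj(w,np.r_[H[:2],.142]),[np.round(proj(w,np.r_[H[:2]+k*by,.142])) for k in (-.039,.039)]); cv2.imwrite("pics/w4.png",w["image"])
E
```

```text
t 26.75 pos [0.45   0.311  0.2006] q [ 0.27  0.67 -1.29  1.82  0.7   1.2  -0.81] w 1.0 grip 0.0
ang -178.83 r 93.88mm tool yaw(x) 114.5 F tan 0.5 rad -0.0 z -0.3
[0.45519445 0.31120044 0.2       ] [-0.2   0.48  0.06]
handle-> [286.56356505 231.00080105] [array([286., 283.]), array([287., 174.])]
```

View pics/w4.png

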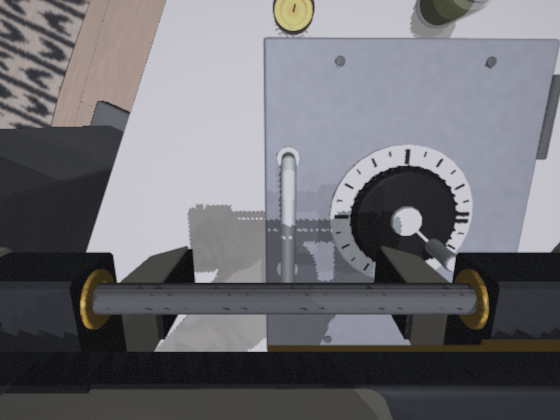

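The wrist view shows the bar upright at column 288, which matches the predicted 286.5. The peg still points to about 1:30, and the grasp line is free.

Emit:
play_rows:
  series: "0.5 0.2 0.3 0 0 0 0;0.5 0.1 0.3 0 0 0 0;0.5 0 0 1.5 0 0 0;0.5 0 0 2 0 0 0;0.5 0 0 2 0 0 0;0.5 0 0 1.5 0 0 0;0.5 0 0 1 0 0 0;0.7 0 0 0 0 0 0;0.85 0 0 0 0 0 0;1 0 0 0 0 0 0"
  force: 30

```text
time_s: 27.68
eef_pos: [0.4594, 0.3175, 0.1215]
tool_rot: [-1.707, -2.638, -0.002]
force: [-0.0, 0.4, 0.2]
width: 0.33
grip_force: 0.0
```

Emit:
play_rows:
  series: "1 0 0 0 0 0 0;1 0 0 0 0 0 0;1 0 0 0 0 0 0;1 0 0 0 0 0 0"

```text
time_s: 28.02
eef_pos: [0.4538, 0.3148, 0.121]
tool_rot: [-1.703, -2.637, 0.015]
force: [-15.2, -8.7, 13.3]
width: 0.096
grip_force: 30.0
```

```bash
python3 s.py
```

```text
t 28.0167 pos [0.4538 0.3148 0.121 ] q [ 0.19  0.77 -1.18  1.86  0.8   1.1  -0.88] w 0.096 grip 30.0
ang -177.51 r 88.93mm tool yaw(x) 114.3 F tan -2.5 rad 17.3 z 13.3
```

Emit:
play_rows:
  series: "1 0 -0.3 0 0 0 0;1 0 -0.3 0 0 0 0;1 0 0 0 0 0 0;1 0 0.22 -0.8 0 0 0;1 0 0.22 -0.8 0 0 0;1 0 0.29 -0.78 0 0 0;1 0 0.29 -0.78 0 0 0;1 0 0 0 0 0 0"

```text
time_s: 28.68
eef_pos: [0.4632, 0.3189, 0.1541]
tool_rot: [1.707, 2.637, 0.001]
force: [-2.7, -0.9, 1.3]
width: 0.095
grip_force: 30.0
```

```bash
python3 s.py
```

```text
t 28.6833 pos [0.4632 0.3189 0.1541] q [ 0.21  0.74 -1.21  1.83  0.77  1.14 -0.85] w 0.095 grip 30.0
ang -177.24 r 78.62mm tool yaw(x) 114.2 F tan 0.2 rad 2.9 z 1.3
```

The lock is open, because the lid follows the handle along the expected arc. I'll carry on lifting.

Emit:
play_rows:
  series: "1 0 0.36 -0.75 0 0 0;1 0 0.36 -0.75 0 0 0;1 0 0.42 -0.72 0 0 0;1 0 0.42 -0.72 0 0 0;1 0 0.48 -0.68 0 0 0;1 0 0.48 -0.68 0 0 0;1 0 0.54 -0.64 0 0 0;1 0 0.54 -0.64 0 0 0;1 0 0.59 -0.59 0 0 0;1 0 0.59 -0.59 0 0 0"

```text
time_s: 29.52
eef_pos: [0.5041, 0.3372, 0.2206]
tool_rot: [-1.704, -2.637, 0.009]
force: [-9.1, -2.6, 0.0]
width: 0.095
grip_force: 30.0
```

```bash
python3 s.py
```

```text
t 29.5167 pos [0.5041 0.3372 0.2206] q [ 0.18  0.73 -1.24  1.65  0.72  1.29 -0.77] w 0.095 grip 30.0
ang -173.53 r 34.00mm tool yaw(x) 114.3 F tan 0.2 rad 9.5 z 0.0
```

Emit:
play_rows:
  series: "1 0 0.64 -0.53 0 0 0;1 0 0.64 -0.53 0 0 0;1 0 0.69 -0.48 0 0 0;1 0 0.69 -0.48 0 0 0;1 0 0.72 -0.42 0 0 0;1 0 0.72 -0.42 0 0 0;1 0 0.75 -0.35 0 0 0;1 0 0.75 -0.35 0 0 0;1 0 0 0 0 0 0"

```text
time_s: 30.27
eef_pos: [0.5578, 0.3611, 0.2592]
tool_rot: [1.707, 2.636, -0.001]
force: [-6.2, -4.4, 10.8]
width: 0.097
grip_force: 30.0
```

```bash
python3 s.py
```

```text
t 30.2667 pos [0.5578 0.3611 0.2592] q [ 0.11  0.77 -1.21  1.46  0.72  1.4  -0.7 ] w 0.097 grip 30.0
ang -8.84 r 25.30mm tool yaw(x) 114.2 F tan 0.3 rad -7.6 z 10.8
```

Emit:
play_rows:
  series: "1 0 0.78 -0.28 0 0 0;1 0 0.78 -0.28 0 0 0;1 0 0.81 -0.21 0 0 0;1 0 0.81 -0.2 0 0 0;1 0 0 0 0 0 0;1 0 0 0 0 0 0;1 0 0 0 0 0 0"

```text
time_s: 30.85
eef_pos: [0.5876, 0.3744, 0.2686]
tool_rot: [1.707, 2.635, 0.004]
force: [-2.0, -1.2, 6.2]
width: 0.097
grip_force: 30.0
```

```bash
python3 s.py
```

```text
t 30.85 pos [0.5876 0.3744 0.2686] q [ 0.06  0.81 -1.19  1.36  0.74  1.45 -0.67] w 0.097 grip 30.0
ang -3.82 r 57.79mm tool yaw(x) 114.1 F tan 0.2 rad -2.3 z 6.2
```

Emit:
play_rows:
  series: "0.86 0 0 0 0 0 0;0.83 0 0 0 0 0 0;0.81 0 0 0 0 0 0;0.81 0 0 0 0 0 0;0.81 0 0 -0.5 0 0 0;0.81 0 0 -1 0 0 0;0.81 0 0 -1.5 0 0 0;0.81 0 0 -2 0 0 0;0.81 0 0 -2 0 0 0;0.81 0 0 0 0 0 0"

```text
time_s: 31.68
eef_pos: [0.5872, 0.3761, 0.3417]
tool_rot: [1.706, 2.636, 0.012]
force: [-0.3, 0.5, 1.9]
width: 0.193
grip_force: 0.0
```

```bash
python3 s.py
python3 - <<'E'
from h import *
c=camera("scene"); cv2.imwrite("pics/s3.png",c["image"])
E
```

```text
t 31.6833 pos [0.5872 0.3761 0.3417] q [ 0.05  0.76 -1.22  1.26  0.7   1.56 -0.63] w 0.193 grip 0.0
ang -5.50 r 58.23mm tool yaw(x) 114.2 F tan -0.5 rad 0.0 z 1.9
```

View pics/s3.png

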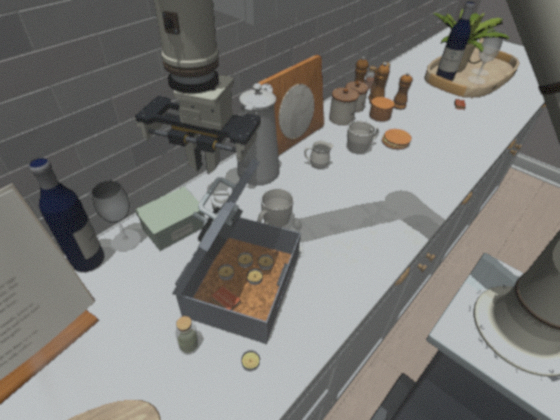

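The picture shows the lid standing open at about (218, 225), the inside of the box visible, the gripper clear above at (200, 140), and the bystanders (mug, jug, jar at (186, 333), candle at (250, 360)) in place. I'll move up a little further, let it settle and hand in.

Emit:
play_rows:
  series: "0.81 0 0 -2 0 0 0;0.81 0 0 -1 0 0 0;0.81 0 0 0 0 0 0;0.81 0 0 0 0 0 0;0.81 0 0 0 0 0 0;0.81 0 0 0 0 0 0"

```text
time_s: 32.23
eef_pos: [0.5864, 0.3736, 0.3641]
tool_rot: [-1.707, -2.637, 0.002]
force: [0.6, 0.5, -0.1]
width: 0.187
grip_force: 0.0
```

```bash
python3 -c "
from bench import *
print(finish_job())"
```

```text
the job is handed in; nothing more can be done
None
```

The lock box is unlocked (right to 4, left to 9, right to a stop at about 44°), its lid stands open at about 65°, the surrounding things look undisturbed in the last picture, and the job was handed in at about 32 s, though `finish_job()` gave no verdict.

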